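# Lift a freshly lacquered knob with tongs

### The job

The lacquer on the turned drawer knob on the drying board is still tacky, so the gripper must not touch it: take the spring tongs from their rest, squeeze them shut on the knob's head and lift it upright, about 10 cm clear of the board, for inspection. Finish while still holding the knob up in the tongs, and leave the other two turned pieces and the other things on the bench where they are.

Things in the scene. Friction and masses are not known exactly. Their poses are not given: they have to be found in the camera images.
- tongs_grip (a point): Steel spring tongs, 200 mm long, about 100 g, lying level and open on a rest. This point: middle line, half-way up the two 18 mm tall strips, between the black rubber grip patches (44 mm long), near the centre of mass; x points to the jaws (85 mm ahead), hinges 85 mm behind, z up. Underside 26 mm above the table. Over the patches 52 mm wide fully open, 32 mm with the arms parallel.
- tongs_left (a joint): How far each arm is squeezed, rad: 0 fully open (springs open by itself), 0.12 arms parallel, at most 0.19; both arms move alike. Squeezing at the patches takes about 5 N a side to start, 7 N when parallel. Each 1 mm less over the patches brings the jaws 2 mm closer: squeezed to about 45 mm the tongs can be carried with the jaws still about 55 mm apart.
- tongs_left_jaw (a point): Middle of the tongs' left (+y side) jaw, a rubber-faced pad 30 mm long, 22 mm tall, 4 mm thick, at the same height as tongs_grip. The jaws are 69 mm apart fully open and 28 mm apart with the arms parallel.
- tongs_right_jaw (a point): Middle of the right (-y side) jaw, the same.
- rest: Fixed wooden rest that carries the tongs; origin on the table about under the grip spot, x along the tongs within a few degrees. Only 6 mm high under the grip spot; its two cross battens (18 mm thick, 100 mm long, 26 mm high) are centred 70 mm behind and 56 mm ahead of it.
- board_top (a point): Middle of the upper face of the fixed drying board, 90 mm (x) by 260 mm (y), upper face 30 mm above the table. Three turned wooden pieces stand on it in a row along y, about 95 mm apart, in any order.
- knob_center (a point): The drawer knob to lift, of the same wood as its neighbours: 40 mm tall, 24 mm foot, 16 mm neck and a wide head 28 mm across. The point is half-way up (20 mm above the board); z is its axis. The head's straight band to be gripped lies 2 to 14 mm above this point (middle 8 mm above). Weighs about 25 g.
- plug_center (a point): Turned plug, plain flat cylinder 32 mm across, 20 mm tall, on the board; point half-way up. Leave alone.
- finial_center (a point): Turned finial, slender point 62 mm tall on a 28 mm foot, on the board; point half-way up. Leave alone.
- glue_center (a point): White glue bottle, 54 mm across, 170 mm tall, loose, beyond the board; point half-way up. Leave alone.
- can_center (a point): Lacquer can, 84 mm across, 100 mm tall, loose, beyond the board; point half-way up. Leave alone.
- sanding_block_center (a point): Cork sanding block 120 x 65 x 32 mm, loose; its centre. Leave alone.
- brush_center (a point): Brush lying on the bench, loose. Leave alone.
Not all that is in view belongs to the job. What is shaped like the part that bears tongs_grip but green is not meant.

How it is judged:
On the way:
1. the tongs are lifted off their rest by the gripper, the knob still standing in its place (height (world z) of tongs_grip above 0.055 m and contact force between tongs and the fingers above 1 N and distance of knob_center from where it was at the start of the episode below 0.012 m), for 0.2 s.
At the end, for the whole second after the job is handed in: The knob is held still between both tong jaws, upright within about 25 degrees, its middle at least 75 mm above the board's upper face, the tongs held by the gripper and touching neither board nor rest; the other loose things are within 20 mm of where they began (z of knob_center in the frame of board_top above 0.075 m and angle between knob_center's own z axis and vertical below 0.45 rad and contact force between each of tongs_left, tongs_right and knob above 0.5 N and contact force between tongs and the fingers above 2 N and height (world z) of tongs_grip above 0.09 m and linear speed of knob below 0.03 m/s and contact force between tongs and board below 0.1 N and contact force between tongs and rest below 0.1 N and distance of each of plug_center, finial_center, glue_center, can_center, sanding_block_center, brush_center from where it was at the start of the episode below 0.02 m); the arm keeps its last pose, push and grip.
It fails at once if the gripper or arm touches the tacky knob (contact force between knob and the fingers above 0.2 N or contact force between knob and the arm above 0.2 N).
It fails at once if another loose thing is moved by more than 20 mm (distance of any of plug_center, finial_center, glue_center, can_center, sanding_block_center, brush_center from where it was at the start of the episode above 0.02 m).
It also fails if it takes over 35 s, if anything falls off the work surface, if the arm or the gripper's body presses on something with over 40 N, if the wrist force passes 120 N, or if a joint passes its speed limit or range.

### The arm

A 7-joint arm with a two-finger parallel gripper is mounted at the origin on the work surface. World frame = base frame: x ahead of the robot, y to its left, z up, the work surface at z = 0. Lengths are in m, angles in rad, forces in N, time in s.
With the tool pointing down it reaches from about 0.4 to 0.85 m from the base axis. Payload 4.5 kg.
Tool frame: the origin (TCP) lies on the centre line of the jaws, within the pads' length; the fingertips stand 14 mm ahead of it and the grasp point (between the pads) lies 5 mm behind it; y points along the fingers, z is the direction in which the jaws open and shut, and the axes are right-handed (so a half turn about y gives the same grasp; the last joint's range is limited). The gripper opens to 88 mm and grips with 3 to 60 N. Pads are 18 mm wide; open, the fingers measure 123 mm over their backs; the gripper's body (75 mm by 187 mm) begins 45 mm behind the grasp point.
Start: joints at [-1.158, 0.689, -0.195, 1.565, 0.157, 0.902, -0.215], TCP at [0.231, 0.581, 0.253] pointing down, gripper open.
Joint ranges: [-3.01, 3.01], [-0.46, 2.08], [-1.47, 1.51], [0.13, 2.56], [-1, 4.14], [0.04, 2.09], [-2.66, 2.66]. Speed limits (rad/s): [2.57, 2.57, 3.14, 3.14, 3.14, 3.14, 3.14].

### API

Orientations are given as a unit quaternion [x, y, z, w].
In Python, from plant import get_state, imaging, job gives the robot as it stands.
- The arm moves only by the tool send_rows, never from a script. Its argument "motion" is a list that holds one entry, the list of rows, each a list of 7 numbers: the turn, a rotation vector about the tool's x, y, z scaled (see below), then the shift along the tool's x, y, z scaled (see below), then the gripper's target within -1 to 1 (shut at 1, half-way at 0, fully open at -1). In form: [[[rx, ry, rz, tx, ty, tz, gripper], ...]]. A call has exactly 5 rows; each row shifts and turns the commanded pose from where the row before left it, along the tool's axes as they then stand; what a row does not reach is not made up. The controller multiplies each number of a shift by 0.02 m and each number of a turn by 0.08 rad. A row lasts 1/12 s, in which the tool goes at most 41.7 mm and 7.16 degrees, less where a joint would pass 70% of its speed; a pose out of reach is approached as far as the arm can. A call with a number of a shift or a turn outside -1 to 1 is refused whole. A call with a gripper value outside its range is refused whole. The fingers move at their own pace and stop on an object; "force" is the grip in N (left out, the last holds). Time passes only in rows, so rows that do not move let the fingers close, or fill a call up. It gives the time, the measured TCP pose, the force and the opening at its end, in the units of the state.
- get_state(): the state, without advancing time (a new reading comes with each control period).
- imaging.snapshot(name): name is "scene" or "side" or "wrist"; returns a dict with "img" (384x512x3 uint8, red, green, blue), "camera_matrix" (3x3 intrinsics, pixels), "R" (3x3) and "t" (3): a world point X has camera coordinates R X + t; the wrist camera has in their place "hand_eye" (4x4, takes a point from camera to tool coordinates, whose origin is the TCP and whose axes are the tool frame's). Camera axes: x right, y down, z forward; pixel columns grow to the right and rows downward; lengths in m; the calibration is good to about 2 mm. A picture is of the moment at which its call begins: read the wrist's pose just before it. There is no depth.
- job.finish_job(): hands the job in, once; it reports no verdict.
The state is a dict: "clock": time; "q": joint angles; "qd": joint speeds; "joint_torque": joint torques, N m; "tool_pos": TCP position; "eef_rot": TCP orientation; "contact_force": force on the tool from outside, world axes, zero at the start; "moment": the same for the moment, N m; "opening": opening from 0.0 (shut) to 1.0 (fully open).
Only numpy, scipy, OpenCV 4.12 (cv2) and the standard library are available. Lean on these libraries where they do the work, as an engineer would, in place of code of your own. Each camera call takes 0.05 s, during which the arm holds its last target.

## Working session

There is one attempt and no reset: what is moved stays moved. The work goes in short steps, Python scripts to look and compute and a tool call to move; the robot and the scene stay as the last step left them, time stands still between calls to the robot, and variables do not carry over. Pictures are saved under pics/ and viewed, and the job is handed in when it is done.

Besides the shell and the picture viewer there is one more tool, called after ">>>" as name(argument=value, ...) on one line, values as JSON. send_rows: Moves the arm, as the interface text tells. Its arguments: {"type":"object","properties":{"motion":{"type":"array"},"force":{"type":"number"}},"required":["motion"]}

```bash
mkdir -p pics; ls
cat > h.py <<'E'
import numpy as np, cv2, json
from plant import get_state, imaging, job
from scipy.spatial.transform import Rotation as Rn
def snap(name,fn):
    s=get_state(); d=imaging.snapshot(name)
    cv2.imwrite('pics/'+fn+'.png',d['img'][:,:,::-1])
    K=np.array(d['camera_matrix'])
    if 'R' in d: R=np.array(d['R']);t=np.array(d['t'])
    else:
        H=np.array(d['hand_eye']); T=np.eye(4);T[:3,:3]=Rn.from_quat(s['eef_rot']).as_matrix();T[:3,3]=s['tool_pos']
        W=np.linalg.inv(T@H);R=W[:3,:3];t=W[:3,3]
    np.savez('pics/'+fn+'.npz',K=K,R=R,t=t,img=d['img']); return d['img'],K,R,t
def load(fn):
    z=np.load('pics/'+fn+'.npz'); return z['img'],z['K'],z['R'],z['t']
def ray(c,px):
    _,K,R,t=c; d=R.T@np.linalg.inv(K)@np.array([px[0],px[1],1.]); return -R.T@t,d/np.linalg.norm(d)
def plane(c,px,z):
    o,d=ray(c,px); return o+d*(z-o[2])/d[2]
def tri(c1,p1,c2,p2):
    o1,d1=ray(c1,p1);o2,d2=ray(c2,p2)
    A=np.stack([d1,-d2],1);s=np.linalg.lstsq(A,o2-o1,rcond=None)[0]
    a=o1+s[0]*d1;b=o2+s[1]*d2; return (a+b)/2,np.linalg.norm(a-b)
def proj(c,X):
    _,K,R,t=c; p=K@(R@np.array(X)+t); return p[:2]/p[2]
E
python3 - <<'E'
from h import *
np.set_printoptions(precision=3,suppress=True)
print(get_state())
for n in ['scene','side','wrist']:
    c=snap(n,n+'0'); print(n,-c[2].T@c[3],c[2].T[:,2])
E
```

```text
pics
{'clock': 0.0, 'q': array([-1.158,  0.69 , -0.195,  1.566,  0.157,  0.902, -0.215]), 'qd': array([-0.   , -0.002, -0.001,  0.001,  0.001, -0.001, -0.002]), 'joint_torque': array([  0.001, -52.756,  -1.267, -15.343,  -0.053,   0.007,   0.   ]), 'tool_pos': array([0.231, 0.58 , 0.252]), 'eef_rot': array([ 0.695, -0.133,  0.133, -0.694]), 'contact_force': array([-1.115, -0.128,  0.035]), 'moment': array([0.062, 0.059, 0.046]), 'opening': 0.9971098977142334}
scene [1.182 0.15  1.094] [-0.549 -0.061 -0.834]
side [-0.254 -0.653  1.095] [ 0.535  0.488 -0.69 ]
wrist [0.153 0.61  0.384] [ 0.294 -0.117 -0.949]
```

View pics/scene0.png

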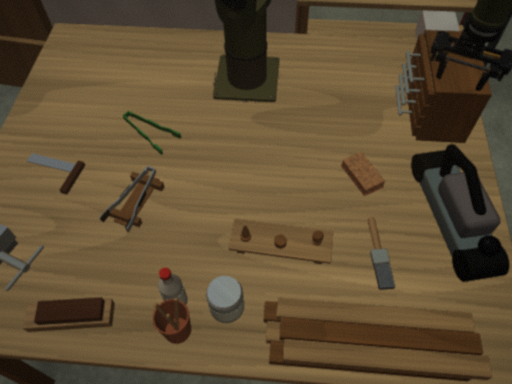

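View pics/side0.png

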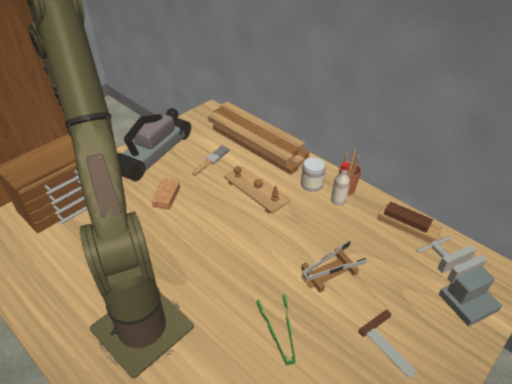

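View pics/wrist0.png

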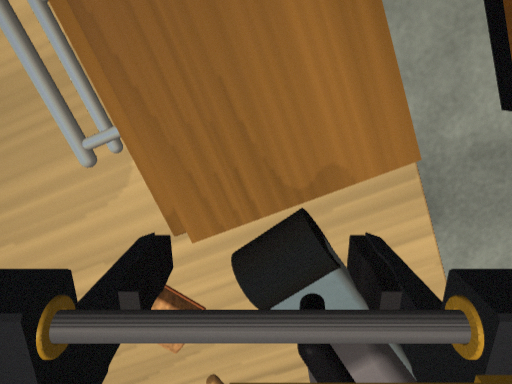

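Run:
```python
from h import *
def crop(fn,x0,y0,x1,y1,k,o):
    im=load(fn)[0][y0:y1,x0:x1,::-1]; return cv2.imwrite('pics/'+o+'.png',cv2.resize(im,None,fx=k,fy=k,interpolation=cv2.INTER_CUBIC))
crop('scene0',90,155,180,240,7,'c1');crop('side0',290,230,380,300,8,'c2');crop('scene0',220,205,345,275,6,'c3');crop('side0',215,155,300,220,8,'c4')
```

```text
(no output)
```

View pics/c1.png

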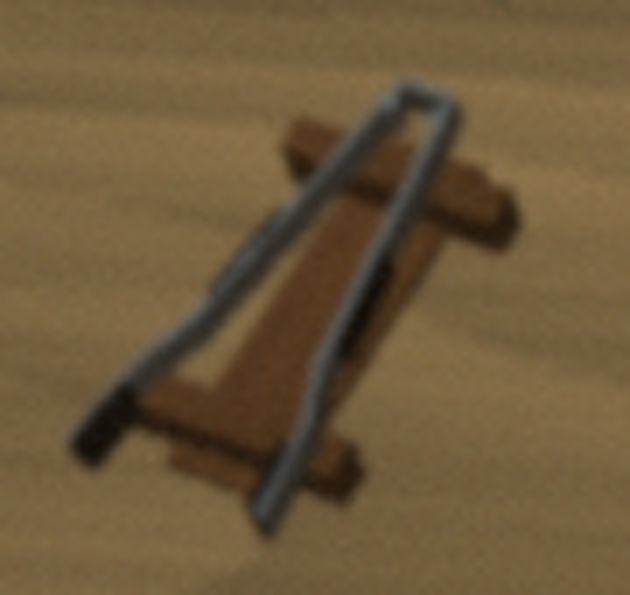

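View pics/c2.png

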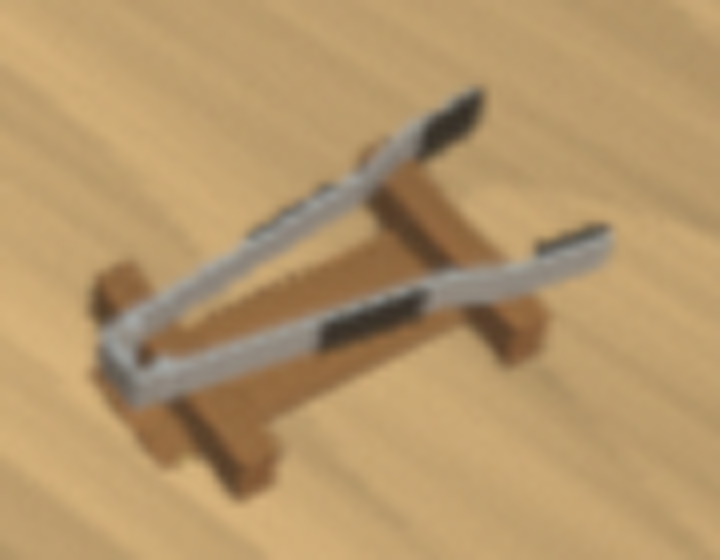

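View pics/c3.png

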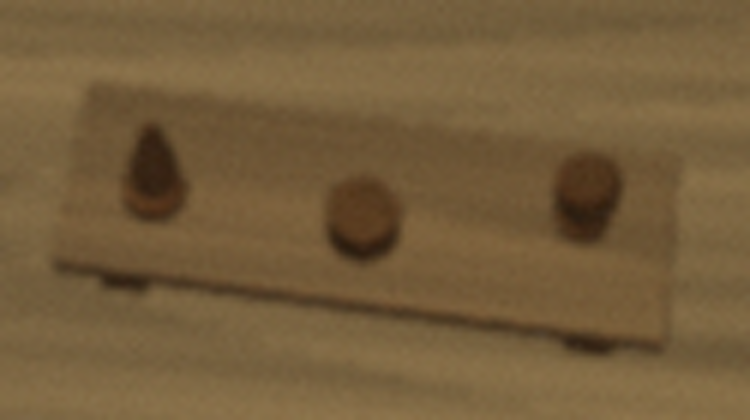

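View pics/c4.png

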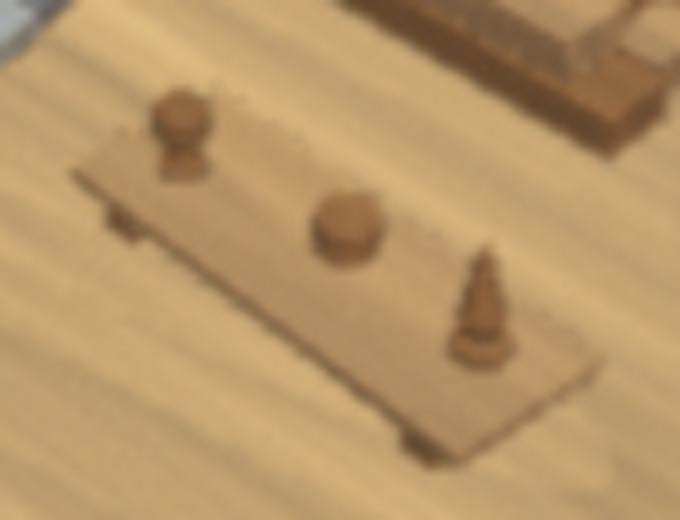

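Run:
```python
from h import *
np.set_printoptions(precision=4,suppress=True)
a=load('scene0');b=load('side0')
s=lambda x,y,k,o:(x/k+o[0]-.4,y/k+o[1]-.4)
P={'hingeR':((400,88),(145,372)),'hingeL':((450,100),(108,335)),'jawR':((85,440),(605,230)),'jawL':((262,520),(480,92))}
for k,(p,q) in P.items():
    p=s(*p,7,(90,155));q=s(*q,8,(290,230)); print(k,*tri(a,p,b,q),plane(a,p,.044),plane(b,q,.044))
for n,p,q,z in [('knobtop',(588,178),(182,115),.07),('plugtop',(363,208),(348,215),.05),('fintip',(152,126),(487,246),.092)]:
    p=s(*p,6,(220,205));q=s(*q,8,(215,155));print(n,*tri(a,p,b,q),plane(a,p,z),plane(b,q,z))
for p in [(95,85),(683,155),(660,345),(55,262)]: print('brd',plane(a,s(*p,6,(220,205)),.03))
for n,p in [('glue cap',(166,273)),('glue base',(175,303)),('can top',(224,290))]: print(n,plane(a,p,{'glue cap':.17,'glue base':0,'can top':.1}[n]))
```

```text
hingeR [ 0.4249 -0.2393  0.044 ] 0.0017525651744452 [ 0.4245 -0.2385  0.044 ] [ 0.4254 -0.2401  0.044 ]
hingeL [ 0.429  -0.2184  0.0434] 0.002299228659624511 [ 0.4289 -0.2172  0.044 ] [ 0.4291 -0.2197  0.044 ]
jawR [ 0.5971 -0.3239  0.0444] 0.005520369516044695 [ 0.5957 -0.3216  0.044 ] [ 0.599  -0.3261  0.044 ]
jawL [ 0.6242 -0.2494  0.0423] 0.004118861207322474 [ 0.6242 -0.2469  0.044 ] [ 0.624  -0.2518  0.044 ]
knobtop [0.6133 0.2401 0.0637] 0.002329487402370125 [0.616  0.2405 0.07  ] [0.6083 0.2334 0.07  ]
plugtop [0.627  0.148  0.0499] 0.0013987779310073735 [0.6266 0.1486 0.05  ] [0.6271 0.1472 0.05  ]
fintip [0.6182 0.0594 0.0918] 0.0016941343422870244 [0.6179 0.0601 0.092 ] [0.6183 0.0584 0.092 ]
brd [0.5643 0.0275 0.03  ]
brd [0.5795 0.2847 0.03  ]
brd [0.6702 0.2747 0.03  ]
brd [0.6519 0.0201 0.03  ]
glue cap [ 0.7908 -0.09    0.17  ]
glue base [ 0.7951 -0.097   0.    ]
can top [0.7915 0.0302 0.1   ]
```

```bash
cat >> h.py <<'E'
def plan(P,yaw,n,s=None,down=True):
    """rows to go from the present pose (s) to P with tool x horizontal at yaw, y down"""
    s=s or get_state(); R0=Rn.from_quat(s['eef_rot']); p0=np.array(s['tool_pos'])
    x=np.array([np.cos(yaw),np.sin(yaw),0]);y=np.array([0,0,-1.]);z=np.cross(x,y)
    R1=Rn.from_matrix(np.stack([x,y,z],1))
    rv=(R0.inv()*R1).as_rotvec(); dp=np.array(P)-p0
    print('tot rotvec',np.round(rv,3),'dp',np.round(dp,4))
    R=R0
    for i in range(n):
        # shift along axes before the turn of this row
        loc=R.inv().apply(dp/n); print(np.round(np.r_[rv/n/.08,loc/.02],3).tolist()); R=R*Rn.from_rotvec(rv/n)
E
python3 - <<'E'
from h import *
s=get_state()
print(np.round(Rn.from_quat(s['eef_rot']).as_matrix(),3))
for yaw in (np.radians(-17.5),np.radians(162.5)): plan([.50,-.25,.25],yaw,40)
E
```

```text
[[ 0.929 -0.     0.37 ]
 [-0.37  -0.001  0.929]
 [ 0.    -1.    -0.001]]
tot rotvec [ 0.001 -0.073  0.   ] dp [ 0.269  -0.8303 -0.0021]
[0.0, -0.023, 0.0, 0.696, 0.004, -0.84]
[0.0, -0.023, 0.0, 0.695, 0.004, -0.841]
[0.0, -0.023, 0.0, 0.693, 0.004, -0.842]
[0.0, -0.023, 0.0, 0.692, 0.004, -0.844]
[0.0, -0.023, 0.0, 0.69, 0.004, -0.845]
[0.0, -0.023, 0.0, 0.688, 0.004, -0.846]
[0.0, -0.023, 0.0, 0.687, 0.004, -0.848]
[0.0, -0.023, 0.0, 0.685, 0.004, -0.849]
[0.0, -0.023, 0.0, 0.684, 0.004, -0.85]
[0.0, -0.023, 0.0, 0.682, 0.004, -0.851]
[0.0, -0.023, 0.0, 0.681, 0.004, -0.853]
[0.0, -0.023, 0.0, 0.679, 0.004, -0.854]
[0.0, -0.023, 0.0, 0.678, 0.003, -0.855]
[0.0, -0.023, 0.0, 0.676, 0.003, -0.856]
[0.0, -0.023, 0.0, 0.674, 0.003, -0.858]
[0.0, -0.023, 0.0, 0.673, 0.003, -0.859]
[0.0, -0.023, 0.0, 0.671, 0.003, -0.86]
[0.0, -0.023, 0.0, 0.67, 0.003, -0.861]
[0.0, -0.023, 0.0, 0.668, 0.003, -0.862]
[0.0, -0.023, 0.0, 0.667, 0.003, -0.864]
[0.0, -0.023, 0.0, 0.665, 0.003, -0.865]
[0.0, -0.023, 0.0, 0.663, 0.003, -0.866]
[0.0, -0.023, 0.0, 0.662, 0.003, -0.867]
[0.0, -0.023, 0.0, 0.66, 0
[... 1729 characters left out ...]
.001, 0.69, 0.003, 0.845]
[-0.0, 0.959, 0.001, 0.624, 0.003, 0.895]
[-0.0, 0.959, 0.001, 0.553, 0.003, 0.94]
[-0.0, 0.959, 0.001, 0.48, 0.003, 0.98]
[-0.0, 0.959, 0.001, 0.403, 0.003, 1.014]
[-0.0, 0.959, 0.001, 0.324, 0.003, 1.042]
[-0.0, 0.959, 0.001, 0.243, 0.003, 1.063]
[-0.0, 0.959, 0.001, 0.161, 0.003, 1.079]
[-0.0, 0.959, 0.001, 0.078, 0.003, 1.088]
[-0.0, 0.959, 0.001, -0.006, 0.003, 1.091]
[-0.0, 0.959, 0.001, -0.089, 0.003, 1.087]
[-0.0, 0.959, 0.001, -0.172, 0.003, 1.077]
[-0.0, 0.959, 0.001, -0.254, 0.003, 1.061]
[-0.0, 0.959, 0.001, -0.335, 0.003, 1.038]
[-0.0, 0.959, 0.001, -0.413, 0.003, 1.01]
[-0.0, 0.959, 0.001, -0.49, 0.003, 0.975]
[-0.0, 0.959, 0.001, -0.563, 0.003, 0.935]
```

>>> send_rows(motion=[[[0,0,0,1,0,-0.7,-1],[0,0,0,1,0,-0.7,-1],[0,0,0,1,0,-0.7,-1],[0,0,0,1,0,-0.7,-1],[0,0,0,1,0,-0.7,-1]]])

```text
clock: 0.57
tool_pos: [0.2986, 0.4775, 0.2525]
eef_rot: [0.695, -0.133, 0.133, -0.694]
contact_force: [0.2, -0.2, -0.1]
opening: 1.001
```

>>> send_rows(motion=[[[0,0,0,1,0,-0.7,-1],[0,0,0,1,0,-0.7,-1],[0,0,0,1,0,-0.7,-1],[0,0,0,1,0,-0.7,-1],[0,0,0,1,0,-0.7,-1]]])

```text
clock: 0.98
tool_pos: [0.3656, 0.3755, 0.2526]
eef_rot: [0.695, -0.133, 0.133, -0.694]
contact_force: [0.0, 1.2, 0.4]
opening: 1.003
```

>>> send_rows(motion=[[[0,0,0,0.6,0,-1,-1],[0,0,0,0.6,0,-1,-1],[0,0,0,0.6,0,-1,-1],[0,0,0,0.6,0,-1,-1],[0,0,0,0.6,0,-1,-1]]])

```text
clock: 1.4
tool_pos: [0.3839, 0.2604, 0.2526]
eef_rot: [0.695, -0.133, 0.133, -0.694]
contact_force: [0.1, -0.5, -0.1]
opening: 1.0
```

>>> send_rows(motion=[[[0,0,0,0.6,0,-1,-1],[0,0,0,0.6,0,-1,-1],[0,0,0,0.6,0,-1,-1],[0,0,0,0.6,0,-1,-1],[0,0,0,0.6,0,-1,-1]]])

```text
clock: 1.82
tool_pos: [0.4027, 0.1454, 0.2527]
eef_rot: [0.694, -0.133, 0.133, -0.694]
contact_force: [-0.5, 0.1, 0.1]
opening: 1.004
```

>>> send_rows(motion=[[[0,0,0,0.6,0,-1,-1],[0,0,0,0.6,0,-1,-1],[0,0,0,0.6,0,-1,-1],[0,0,0,0.6,0,-1,-1],[0,0,0,0.6,0,-1,-1]]])

```text
clock: 2.23
tool_pos: [0.4214, 0.0302, 0.2527]
eef_rot: [0.694, -0.133, 0.133, -0.694]
contact_force: [0.1, 0.0, -0.1]
opening: 0.997
```

>>> send_rows(motion=[[[0,0,0,0.8,0,-1,-1],[0,0,0,0.8,0,-1,-1],[0,0,0,0.8,0,-1,-1],[0,0,0,0.8,0,-1,-1],[0,0,0,0.8,0,-1,-1]]])

```text
clock: 2.65
tool_pos: [0.4589, -0.0924, 0.2526]
eef_rot: [-0.694, 0.133, -0.133, 0.694]
contact_force: [0.6, 0.1, -0.2]
opening: 1.003
```

>>> send_rows(motion=[[[0,-0.2,0,0.7,0,-1,-1],[0,-0.2,0,0.7,0,-1,-1],[0,-0.2,0,0.7,0,-1,-1],[0,-0.2,0,0.7,0,-1,-1],[0,0,0,0.3,0,-0.5,-1]]])

```text
clock: 3.07
tool_pos: [0.4864, -0.2004, 0.2524]
eef_rot: [0.699, -0.112, 0.112, -0.698]
contact_force: [1.0, -1.0, 0.2]
opening: 1.001
```

Run:
```python
from h import *
c=snap('wrist','w1');print(get_state()['tool_pos'],get_state()['clock'])
cv2.imwrite('pics/w1b.png',cv2.resize(c[0][:,:,::-1],None,fx=1.5,fy=1.5))
```

```text
[ 0.48643445 -0.20161188  0.25233318] 3.1167
```

View pics/w1b.png

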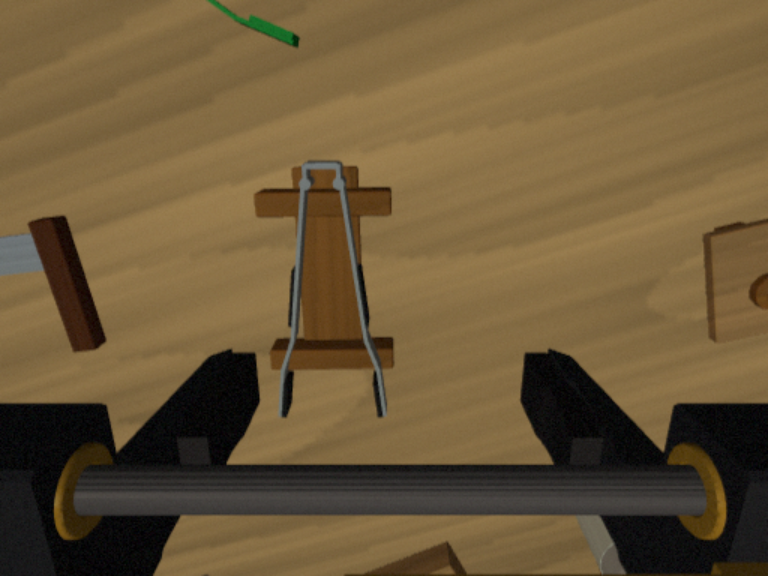

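Wrist picture: the grey tongs lie on their rest with hinges at (305,184)/(339,184), jaw tips (284,413)/(382,413) and black patches at (293,296)/(364,294), in the 1.5x picture. The candidates were steel tongs at scene (133,197), the green tongs at (150,130), rejected by colour, and on the board the knob at (318,237), the plug at (280,241) and the finial at (245,232). The knob is the one with a neck and a wide head.

Run:
```python
from h import *
np.set_printoptions(precision=4,suppress=True)
c=load('w1'); f=lambda x,y,z:plane(c,(x/1.5-.2,y/1.5-.2),z)
hL=f(305,184,.044);hR=f(339,184,.044);jL=f(284,413,.046);jR=f(382,413,.046)
h=(hL+hR)/2;j=(jL+jR)/2;d=j-h;yaw=np.arctan2(d[1],d[0]);u=np.array([np.cos(yaw),np.sin(yaw),0])
print('hinge',h,'tip',j,'L',np.linalg.norm(d[:2]),'yaw',np.degrees(yaw),'hw',np.linalg.norm(hL-hR),'jw',np.linalg.norm(jL-jR))
print('grip from hinge',h+.085*u,'from tip',j-.1*u)
for y in (266,325): print('patch ends', f(294,y,.044)@u-h@u)
for y in (265,322): print('patch ends', f(364,y,.044)@u-h@u)
g=(f(292,296,.04)+f(366,294,.04))/2;print('patch mid',g, (g-h)[:2]@u[:2])
G=h+.085*u
plan([G[0],G[1],.12],yaw,8)
```

```text
hinge [ 0.4341 -0.233   0.044 ] tip [ 0.6048 -0.2878  0.046 ] L 0.17925127205137614 yaw -17.817107004267612 hw 0.023153092908009328 jw 0.07762732259460814
grip from hinge [ 0.515 -0.259  0.044] from tip [ 0.5096 -0.2572  0.046 ]
patch ends 0.05813939070826013
patch ends 0.10418377161770365
patch ends 0.05772835586785596
patch ends 0.10210502715726899
patch mid [ 0.5123 -0.2575  0.04  ] 0.08194302772387162
tot rotvec [ 0.002 -0.01   0.001] dp [ 0.0286 -0.0574 -0.1323]
[0.003, -0.015, 0.002, 0.282, 0.828, -0.282]
[0.003, -0.015, 0.002, 0.282, 0.828, -0.283]
[0.003, -0.015, 0.002, 0.281, 0.828, -0.283]
[0.003, -0.015, 0.002, 0.281, 0.828, -0.284]
[0.003, -0.015, 0.002, 0.281, 0.828, -0.284]
[0.003, -0.015, 0.002, 0.281, 0.827, -0.285]
[0.003, -0.015, 0.002, 0.28, 0.827, -0.286]
[0.003, -0.015, 0.002, 0.28, 0.827, -0.286]
```

>>> send_rows(motion=[[[0,-0.12,0,0.4,0.5,-0.45,-1],[0,0,0,0.4,0.6,-0.45,-1],[0,0,0,0.4,0.6,-0.45,-1],[0,0,0,0.4,0.6,-0.45,-1],[0,0,0,0.5,0.7,-0.45,-1]]])

```text
clock: 3.53
tool_pos: [0.5127, -0.2512, 0.1916]
eef_rot: [-0.699, 0.107, -0.106, 0.699]
contact_force: [0.2, 1.3, 0.7]
opening: 0.997
```

>>> send_rows(motion=[[[0,0,0,0.1,0.7,0,-1],[0,0,0,0,0.7,0,-1],[0,0,0,0,0.7,0,-1],[0,0,0,0,0.7,0,-1],[0,0,0,0,0.3,0,-1]]])

```text
clock: 3.95
tool_pos: [0.5136, -0.2509, 0.1284]
eef_rot: [-0.698, 0.108, -0.105, 0.7]
contact_force: [-0.5, -0.4, 0.6]
opening: 0.997
```

Run:
```python
from h import *
c=snap('wrist','w2');print(get_state()['tool_pos'],get_state()['clock'])
cv2.imwrite('pics/w2b.png',cv2.resize(c[0][:,:,::-1],None,fx=1.5,fy=1.5))
plan([.513,-.258,.03],np.radians(-17.8),4)
```

```text
[ 0.51333896 -0.2510904   0.12814914] 4.0
tot rotvec [-0.001  0.008 -0.005] dp [-0.0003 -0.0069 -0.0981]
[-0.004, 0.024, -0.014, 0.027, 1.227, -0.085]
[-0.004, 0.024, -0.014, 0.026, 1.227, -0.085]
[-0.004, 0.024, -0.014, 0.025, 1.227, -0.084]
[-0.004, 0.024, -0.014, 0.024, 1.227, -0.084]
```

View pics/w2b.png

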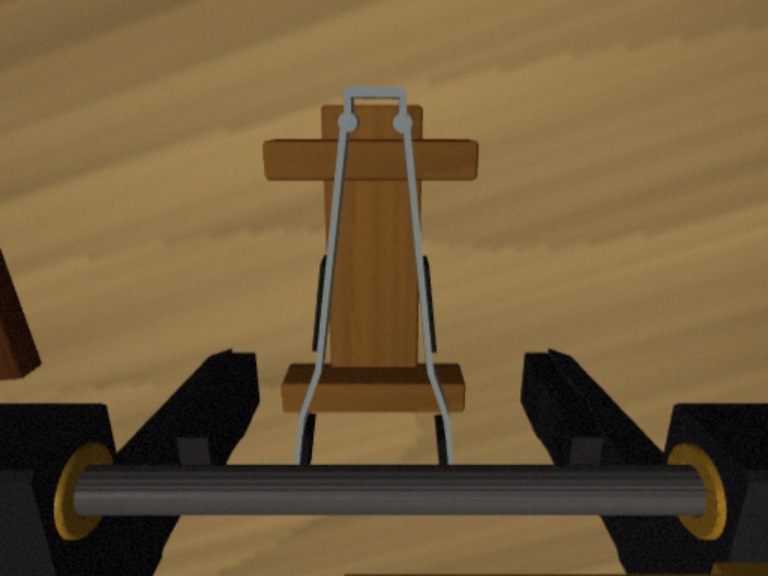

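Run:
```python
from h import *
np.set_printoptions(precision=4,suppress=True)
c=load('w2'); f=lambda x,y,z:plane(c,(x/1.5-.2,y/1.5-.2),z)
h=(f(347,122,.044)+f(402,122,.044))/2
e=(f(319,371,.044)+f(432,371,.044))/2
b=(f(324,257,.044)+f(427,257,.044))/2;t=(f(317,350,.042)+f(434,350,.042))/2
yaw=np.arctan2(*(e-h)[1::-1]);print(h,e,np.degrees(yaw)); u=np.array([np.cos(yaw),np.sin(yaw),0])
print('patch mid',(b+t)/2,np.linalg.norm(b-t), 'fromhinge',h+.085*u, np.linalg.norm(f(318,350,.044)-f(433,350,.044)))
```

```text
[ 0.4335 -0.2336  0.044 ] [ 0.5444 -0.2688  0.044 ] -17.60743521139729
patch mid [ 0.5118 -0.2583  0.043 ] 0.047608185287235004 fromhinge [ 0.5145 -0.2593  0.044 ] 0.055578847168223804
```

>>> send_rows(motion=[[[0,0.08,0,0.1,0.6,-0.35,-1],[0,0,0,0,0.7,0,-1],[0,0,0,0,0.7,0,-1],[0,0,0,0,0.7,0,-1],[0,0,0,0,0.7,0,-1]]])

```text
clock: 4.42
tool_pos: [0.5147, -0.2608, 0.0622]
eef_rot: [0.699, -0.109, 0.11, -0.698]
contact_force: [-0.4, 0.2, 0.0]
opening: 0.998
```

>>> send_rows(motion=[[[0,0,0,0,0.7,0,-1],[0,0,0,0,0.5,0,-1],[0,0,0,0,0.3,0,-1],[0,0,0,0,0,0,-1],[0,0,0,0,0,0,-1]]])

```text
clock: 4.83
tool_pos: [0.5145, -0.2605, 0.0328]
eef_rot: [-0.699, 0.11, -0.11, 0.699]
contact_force: [0.5, 0.6, 0.1]
opening: 1.0
```

>>> send_rows(force=20, motion=[[[0,0,0,0,0,0,-0.4],[0,0,0,0,0,0,-0.1],[0,0,0,0,0,0,0],[0,0,0,0,0,0,0],[0,0,0,0,0,0,0]]])

```text
clock: 5.25
tool_pos: [0.5145, -0.2604, 0.033]
eef_rot: [-0.699, 0.109, -0.11, 0.699]
contact_force: [-0.2, -0.4, 1.2]
opening: 0.645
```

Run:
```python
from h import *
c=snap('wrist','w3');s=get_state();print(s['tool_pos'],s['clock'],s['opening']*88,s['contact_force'],s['moment'],s['q'])
cv2.imwrite('pics/w3b.png',cv2.resize(c[0][:,:,::-1],None,fx=1.5,fy=1.5))
```

```text
[ 0.51462925 -0.26034078  0.03301544] 5.3 52.97241367370929 [1.29437265 0.04184536 1.70845274] [ 0.06848775 -0.03807657  0.02595352] [ 0.48685094  0.96004921 -0.16993132  1.84202362  0.39082371  0.37132848
  1.28164108]
```

View pics/w3b.png

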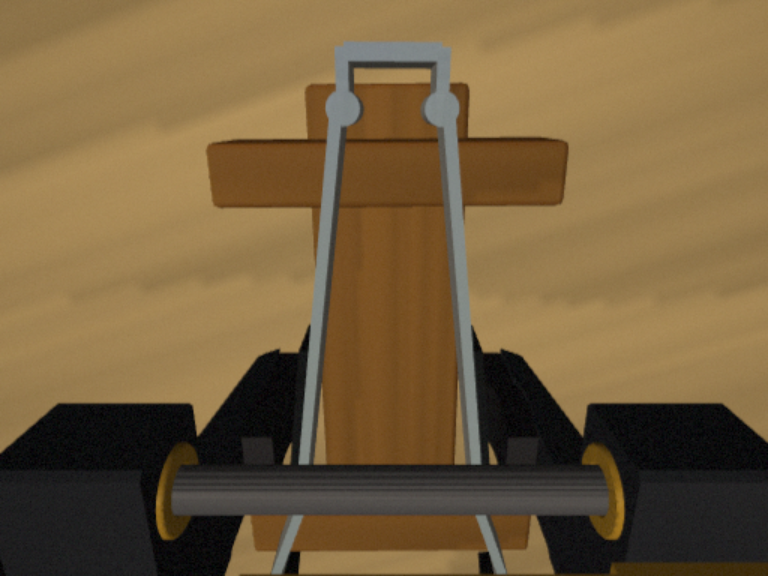

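>>> send_rows(motion=[[[0,0,0,0,0.1,0,0.03],[0,0,0,0,0,0,0.03],[0,0,0,0,0,0,0.03],[0,0,0,0,0,0,0.03],[0,0,0,0,0,0,0.03]]])

```text
clock: 5.72
tool_pos: [0.5153, -0.2609, 0.0316]
eef_rot: [0.699, -0.109, 0.111, -0.698]
contact_force: [0.1, -0.4, 6.9]
opening: 0.49
```

>>> send_rows(motion=[[[0,0,0,0,-0.1,0,0.03],[0,0,0,0,-0.3,0,0.03],[0,0,0,0,-0.5,0,0.03],[0,0,0,0,-0.6,0,0.03],[0,0,0,0,-0.6,0,0.03]]])

```text
clock: 6.13
tool_pos: [0.5142, -0.2604, 0.0739]
eef_rot: [-0.699, 0.11, -0.11, 0.699]
contact_force: [-0.1, -0.2, -1.0]
opening: 0.486
```

>>> send_rows(motion=[[[0,0,0,0,-0.6,0,0.03],[0,0,0,0,-0.6,0,0.03],[0,0,0,0,-0.6,0,0.03],[0,0,0,0,-0.6,0,0.03],[0,0,0,0,-0.4,0,0.03]]])

```text
clock: 6.55
tool_pos: [0.5147, -0.2606, 0.1306]
eef_rot: [0.699, -0.109, 0.11, -0.698]
contact_force: [-0.3, 0.4, -0.3]
opening: 0.485
```

Run:
```python
from h import *
c=snap('wrist','w4');s=get_state();print(s['tool_pos'],s['clock'],s['opening']*88,s['contact_force'],s['moment'])
cv2.imwrite('pics/w4b.png',cv2.resize(c[0][:,:,::-1],None,fx=1.5,fy=1.5))
a=snap('side','s4');cv2.imwrite('pics/s4b.png',cv2.resize(a[0][180:310,260:400,::-1],None,fx=5,fy=4.5*5/4.5))
```

```text
[ 0.51541788 -0.26088969  0.13151296] 6.6 42.92135270580435 [-0.26403174 -0.62105122 -0.09542587] [-0.03084337  0.00323244  0.0141035 ]
```

View pics/w4b.png

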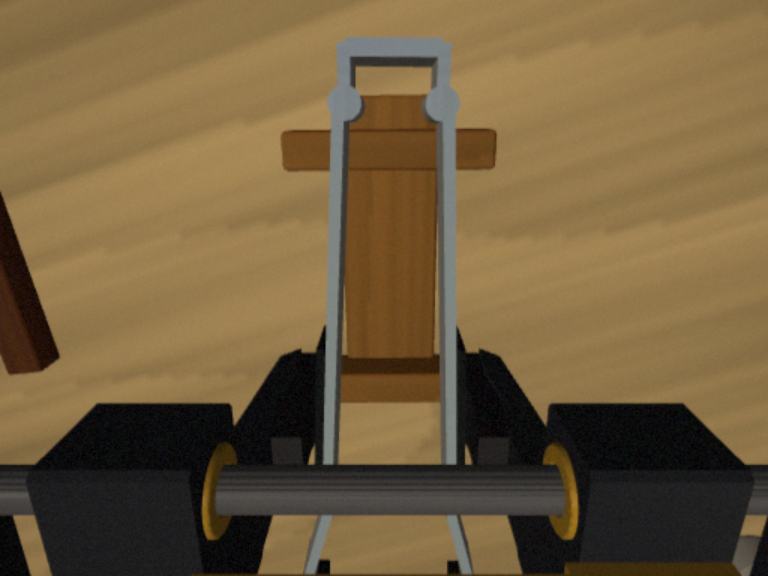

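View pics/s4b.png

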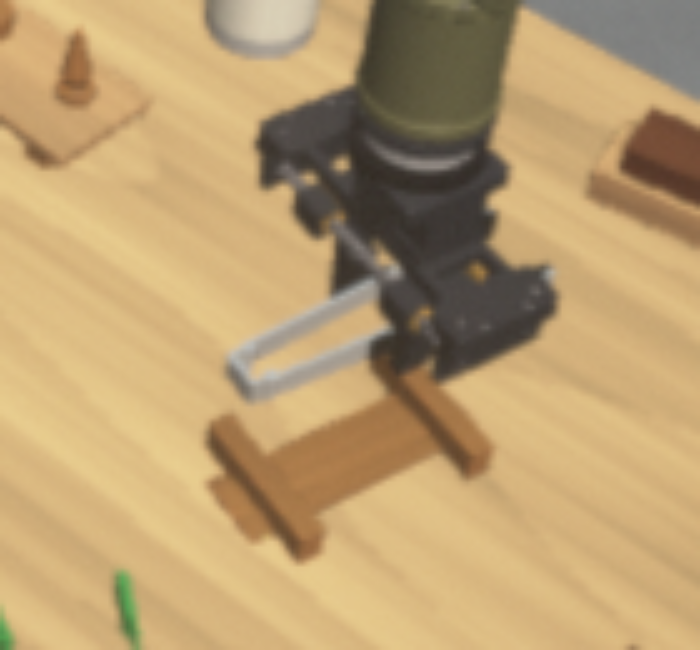

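>>> send_rows(motion=[[[0,0,0,-0.1,-0.4,0.3,0.03],[0,0,0,-0.2,-0.5,0.6,0.03],[0,0,0,-0.2,-0.6,0.9,0.03],[0,0,0,-0.2,-0.6,1,0.03],[0,0,0,-0.2,-0.6,1,0.03]]])

```text
clock: 7.07
tool_pos: [0.5201, -0.1802, 0.1834]
eef_rot: [-0.698, 0.11, -0.109, 0.699]
contact_force: [-0.1, -0.6, -1.9]
opening: 0.484
```

>>> send_rows(motion=[[[0,0,0,-0.2,-0.6,1,0.03],[0,0,0,-0.2,-0.6,1,0.03],[0,0,0,-0.2,-0.6,1,0.03],[0,0,0,-0.2,-0.6,1,0.03],[0,0,0,-0.2,-0.6,1,0.03]]])

```text
clock: 7.48
tool_pos: [0.5314, -0.0784, 0.2435]
eef_rot: [-0.698, 0.109, -0.109, 0.699]
contact_force: [0.4, 0.5, -1.5]
opening: 0.487
```

>>> send_rows(motion=[[[0,0,0,-0.2,0,1,0.03],[0,0,0,-0.2,0,1,0.03],[0,0,0,-0.2,0,1,0.03],[0,0,0,-0.2,0,1,0.03],[0,0,0,-0.2,0,1,0.03]]])

```text
clock: 7.9
tool_pos: [0.5427, 0.0227, 0.2429]
eef_rot: [-0.698, 0.109, -0.109, 0.699]
contact_force: [0.3, 1.0, -1.2]
opening: 0.484
```

>>> send_rows(motion=[[[0,0,0,-0.2,0,1,0.03],[0,0,0,-0.2,0,1,0.03],[0,0,0,-0.2,0,1,0.03],[0,0,0,-0.2,0,0.7,0.03],[0,0,0,-0.2,0,0.4,0.03]]])

```text
clock: 8.32
tool_pos: [0.5489, 0.1083, 0.2429]
eef_rot: [-0.698, 0.108, -0.108, 0.699]
contact_force: [0.7, -0.0, -0.8]
opening: 0.485
```

Run:
```python
from h import *
s=get_state();print(s['tool_pos'],s['clock'],s['opening']*88,s['contact_force'],s['q'])
c=snap('wrist','w5')
cv2.imwrite('pics/w5b.png',cv2.resize(c[0][:,:,::-1],None,fx=1.5,fy=1.5))
a=snap('side','s5');cv2.imwrite('pics/s5b.png',a[0][:,:,::-1])
a=snap('scene','n5');cv2.imwrite('pics/n5b.png',cv2.resize(a[0][130:280,200:360,::-1],None,fx=4,fy=4))
```

```text
[0.54887016 0.10825983 0.2429185 ] 8.3167 42.65128638654255 [ 0.69865079 -0.01658707 -0.78746806] [-0.12129933  0.61946465 -0.25615805  1.77549836  0.20919206  0.77297449
  0.78130889]
```

View pics/w5b.png

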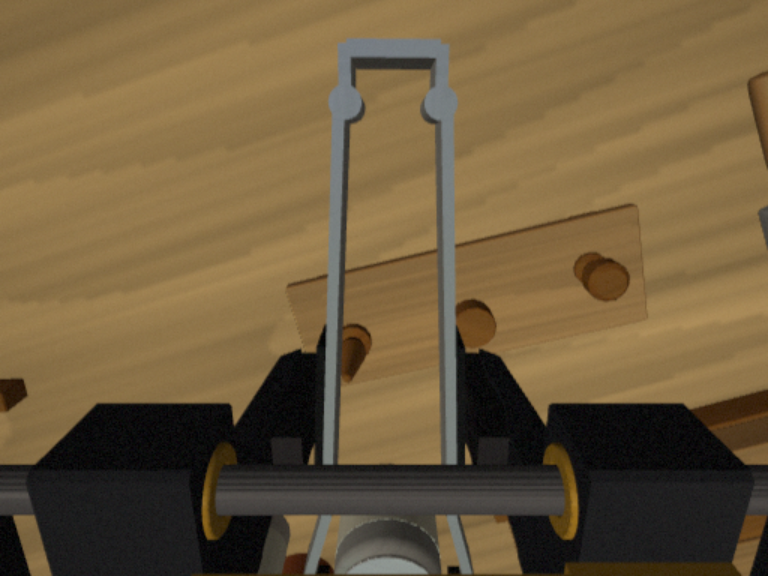

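View pics/n5b.png

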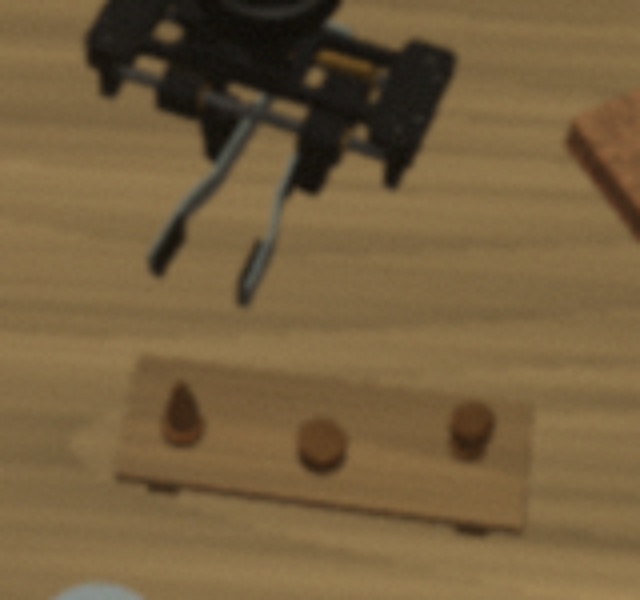

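View pics/s5b.png

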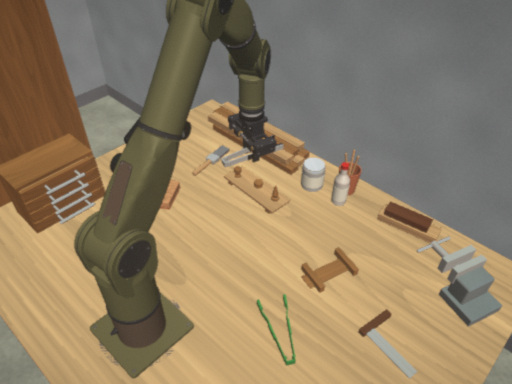

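Run:
```python
from h import *
np.set_printoptions(precision=4,suppress=True)
c=load('w5');n=load('n5')
p=lambda x,y,k,o:(x/k+o[0]-.3,y/k+o[1]-.3)
print('head wrist z.066',plane(c,p(606,279,1.5,(0,0)),.066),'.058',plane(c,p(606,279,1.5,(0,0)),.058))
q=p(472,419,4,(200,130));print('head scene .066',plane(n,q,.066), tri(c,p(606,279,1.5,(0,0)),n,q))
for xy in [(288,285),(636,205),(647,319)]: print('brd',plane(c,p(*xy,1.5,(0,0)),.03))
print('plug', plane(c,p(474,322,1.5,(0,0)),.05))
im=n[0][165:215,225:290,::-1];cv2.imwrite('pics/n5c.png',cv2.resize(im,None,fx=10,fy=10,interpolation=cv2.INTER_CUBIC))
im=load('s5')[0][130:240,170:330,::-1];cv2.imwrite('pics/s5c.png',cv2.resize(im,None,fx=5,fy=5,interpolation=cv2.INTER_CUBIC))
im=c[0][160:215,370:440,::-1];cv2.imwrite('pics/w5c.png',cv2.resize(im,None,fx=10,fy=10,interpolation=cv2.INTER_CUBIC))
```

```text
head wrist z.066 [0.6087 0.238  0.066 ] .058 [0.6124 0.2407 0.058 ]
head scene .066 [0.6143 0.2411 0.066 ] (array([0.6113, 0.2409, 0.06  ]), np.float64(0.0016101661747454997))
brd [0.5586 0.026  0.03  ]
brd [0.5771 0.2797 0.03  ]
brd [0.6661 0.2745 0.03  ]
plug [0.6195 0.1482 0.05  ]
```

View pics/n5c.png

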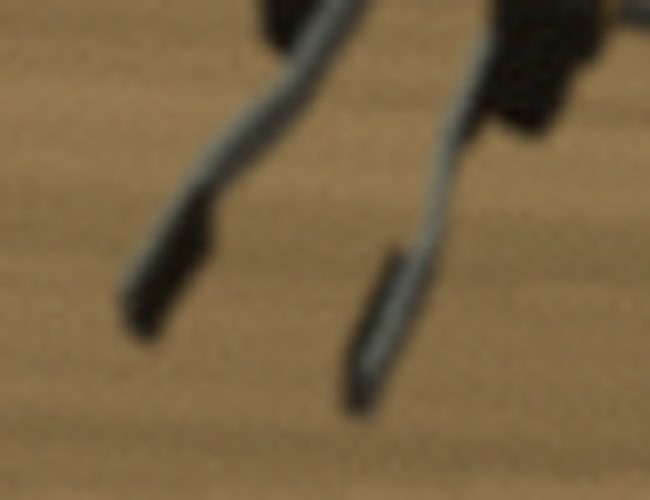

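View pics/s5c.png

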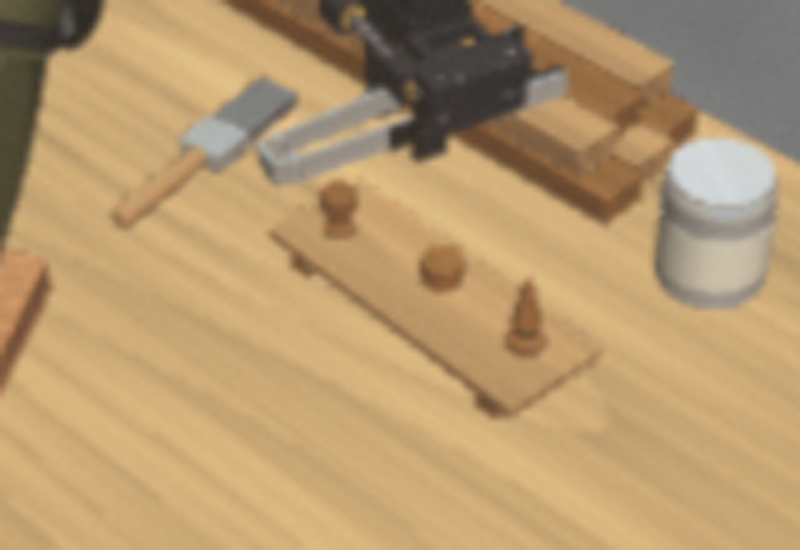

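View pics/w5c.png

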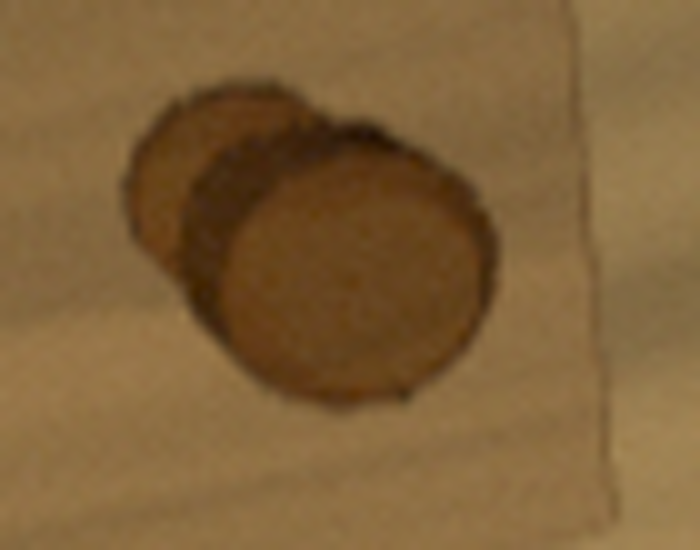

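>>> send_rows(motion=[[[0,0,0,-0.4,0,0.4,0.03],[0,0,0,-0.8,0,0.8,0.03],[0,0,0,-0.9,0,1,0.03],[0,0,0,-0.9,0.2,1,0.03],[0,0,0,-0.9,0.4,1,0.03]]])

```text
clock: 8.88
tool_pos: [0.5011, 0.2084, 0.2314]
eef_rot: [-0.698, 0.11, -0.111, 0.699]
contact_force: [0.8, -0.2, -0.8]
opening: 0.486
```

>>> send_rows(motion=[[[0,0,0,-0.9,0.8,1,0.03],[0,0,0,-0.7,1,1,0.03],[0,0,0,-0.3,1,0.7,0.03],[0,0,0,0,1,0.4,0.03],[0,0,0,0,1,0,0.03]]])

```text
clock: 9.3
tool_pos: [0.4838, 0.2814, 0.1341]
eef_rot: [-0.698, 0.109, -0.109, 0.7]
contact_force: [-0.0, 0.1, -1.1]
opening: 0.49
```

>>> send_rows(motion=[[[0,0,0,0,1,0,0.03],[0,0,0,0,1,0,0.03],[0,0,0,0,0.7,0,0.03],[0,0,0,0,0.3,0,0.03],[0,0,0,0,0,0,0.03]]])

```text
clock: 9.72
tool_pos: [0.4834, 0.2778, 0.0736]
eef_rot: [0.699, -0.111, 0.109, -0.698]
contact_force: [0.2, -0.4, -0.3]
opening: 0.487
```

Run:
```python
from h import *
s=get_state();print(s['tool_pos'],s['clock'],s['opening']*88,s['contact_force'],np.degrees(Rn.from_quat(s['eef_rot']).as_matrix()))
c=snap('wrist','w6')
cv2.imwrite('pics/w6b.png',cv2.resize(c[0][:,:,::-1],None,fx=1.5,fy=1.5))
a=snap('side','s6');cv2.imwrite('pics/s6b.png',cv2.resize(a[0][130:220,190:310,::-1],None,fx=6,fy=6,interpolation=cv2.INTER_CUBIC))
a=snap('scene','n6');cv2.imwrite('pics/n6b.png',cv2.resize(a[0][170:260,260:370,::-1],None,fx=6.5,fy=6.5,interpolation=cv2.INTER_CUBIC))
```

```text
[0.48339968 0.27783596 0.07363557] 9.7167 42.813676057092344 [ 0.18343641 -0.37311577 -0.30134595] [[ 54.5207351   -0.12145139  17.61479615]
 [-17.61501304  -0.10165057  54.52070554]
 [ -0.08431793 -57.29556062  -0.13406627]]
```

View pics/n6b.png

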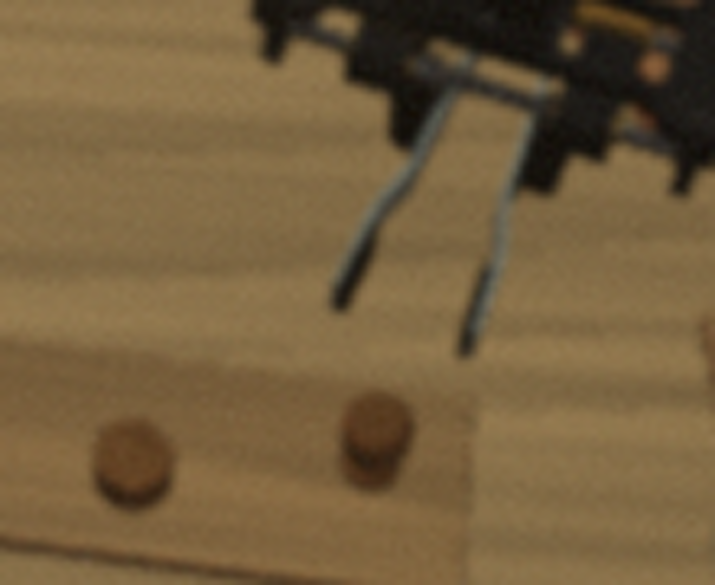

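View pics/s6b.png

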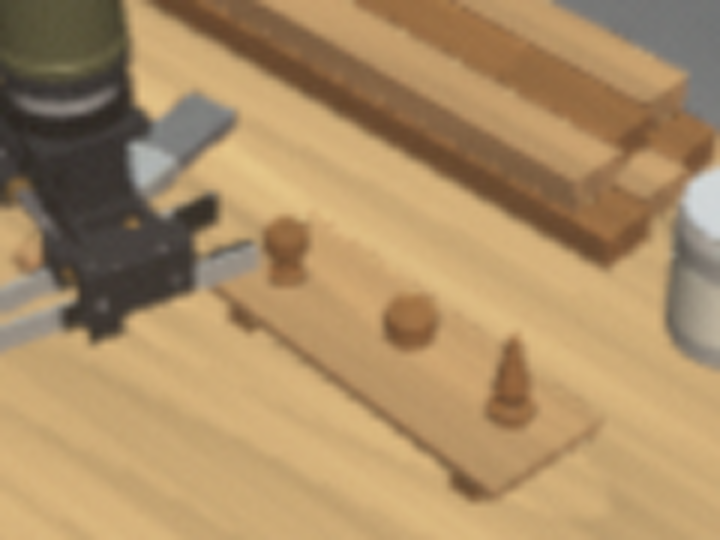

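View pics/w6b.png

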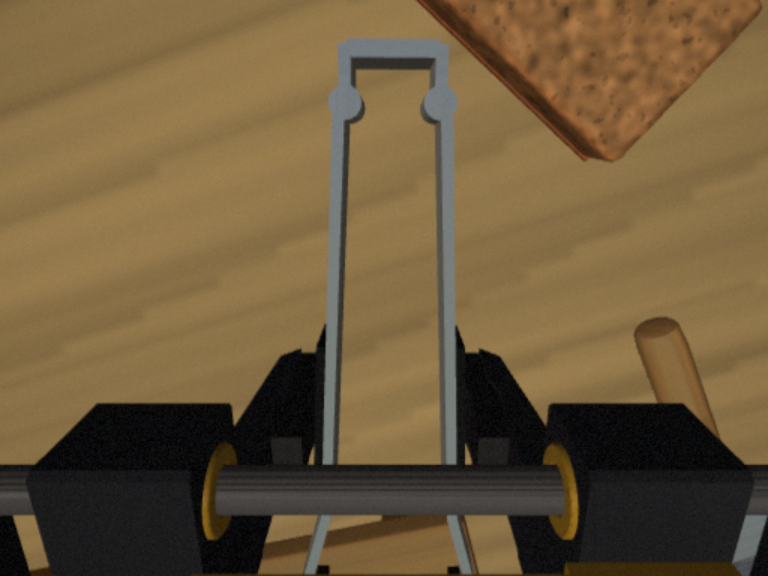

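```bash
python3 - <<'E'
from h import *
np.set_printoptions(precision=4,suppress=True)
n=load('n6');s=load('s6');st=get_state()
fn=lambda x,y:(x/6.5+260-.4,y/6.5+170-.4); fs=lambda x,y:(x/6+190-.4,y/6+130-.4)
R=Rn.from_quat(st['eef_rot']);T=np.array(st['tool_pos'])
def show(nm,a,b):
    X,e=tri(n,fn(*a),s,fs(*b)); print(nm,X,e,'tool',R.inv().apply(X-T)); return X
r=show('Rtop',(336,292),(256,243)); l=show('Ltop',(467,338),(214,195))
k=show('knobtop',(377,422),(287,233)); show('plug',(134,448),(411,308))
for z in (.064,.07): print(plane(n,fn(377,422 if z>.066 else 425),z), plane(s,fs(287,237),z))
print('foot', plane(n,fn(371,478),.03), plane(s,fs(288,277),.03))
E
python3 - <<'E'
import sys; sys.path.insert(0,'.')
import os; os.chdir('.')
from h import *
im=load('s6')[0][155:190,215:260,::-1];cv2.imwrite('pics/s6c.png',cv2.resize(im,None,fx=16,fy=16,interpolation=cv2.INTER_CUBIC))
im=load('n6')[0][205:250,300:345,::-1];cv2.imwrite('pics/n6c.png',cv2.resize(im,None,fx=13,fy=13,interpolation=cv2.INTER_CUBIC))
E
```

```text
Rtop [0.573  0.2226 0.0918] 0.0009049036832040843 tool [ 0.1014 -0.0161 -0.0265]
Ltop [0.5883 0.2733 0.0906] 0.0024299185793241113 tool [ 0.1003 -0.0148  0.0265]
knobtop [0.6146 0.2403 0.0652] 0.0014827506456828756 tool [0.1355 0.0106 0.0031]
plug [0.6266 0.1479 0.0529] 0.0018606925404689486 tool [ 0.1753  0.0229 -0.0811]
[0.6148 0.2411 0.064 ] [0.613  0.2378 0.064 ]
[0.6168 0.2405 0.07  ] [0.608  0.2326 0.07  ]
foot [0.6198 0.242  0.03  ] [0.6146 0.2394 0.03  ]
```

View pics/s6c.png

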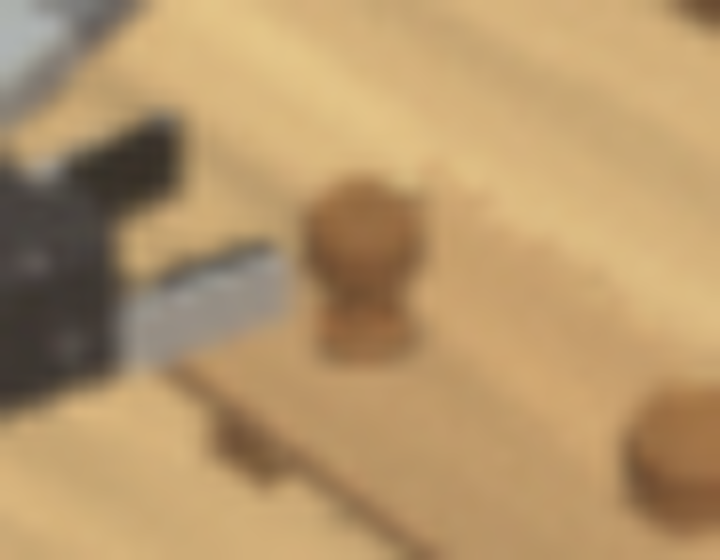

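View pics/n6c.png

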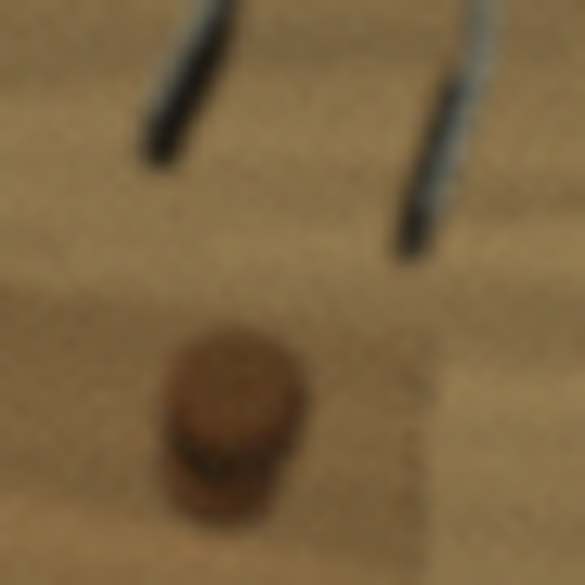

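>>> send_rows(motion=[[[0,0,0,0,0.4,0.15,0.03],[0,0,0,0,0.4,0,0.03],[0,0,0,0.2,0.2,0,0.03],[0,0,0,0.4,0,0,0.03],[0,0,0,0.4,0,0,0.03]]])

```text
clock: 10.28
tool_pos: [0.5046, 0.2752, 0.0544]
eef_rot: [0.699, -0.11, 0.109, -0.698]
contact_force: [0.2, 0.1, -0.1]
opening: 0.482
```

>>> send_rows(motion=[[[0,0,0,0.4,0,0,0.03],[0,0,0,0.4,0,0,0.03],[0,0,0,0.3,0,0,0.03],[0,0,0,0.3,0,0,0.03],[0,0,0,0.1,0,0,0.03]]])

```text
clock: 10.7
tool_pos: [0.5342, 0.2656, 0.0549]
eef_rot: [-0.698, 0.11, -0.111, 0.699]
contact_force: [1.0, 0.1, -1.1]
opening: 0.484
```

Run:
```python
from h import *
s=get_state();print(s['tool_pos'],s['clock'],s['opening']*88,s['contact_force'])
im=snap('side','s7')[0][145:195,205:265,::-1];cv2.imwrite('pics/s7c.png',cv2.resize(im,None,fx=12,fy=12,interpolation=cv2.INTER_CUBIC))
im=snap('scene','n7')[0][200:255,290:350,::-1];cv2.imwrite('pics/n7c.png',cv2.resize(im,None,fx=10,fy=10,interpolation=cv2.INTER_CUBIC))
```

```text
[0.53418713 0.26561603 0.05488957] 10.7 42.58503362044463 [ 1.031677    0.11472002 -1.05463481]
```

View pics/s7c.png

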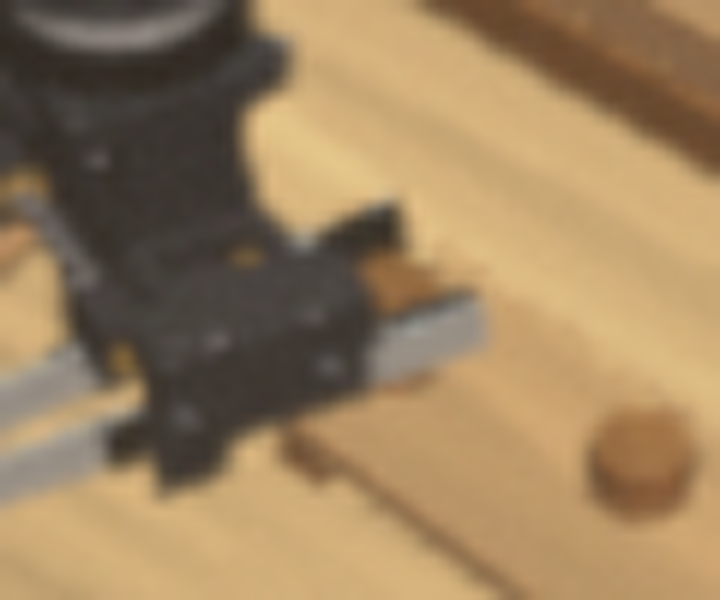

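View pics/n7c.png

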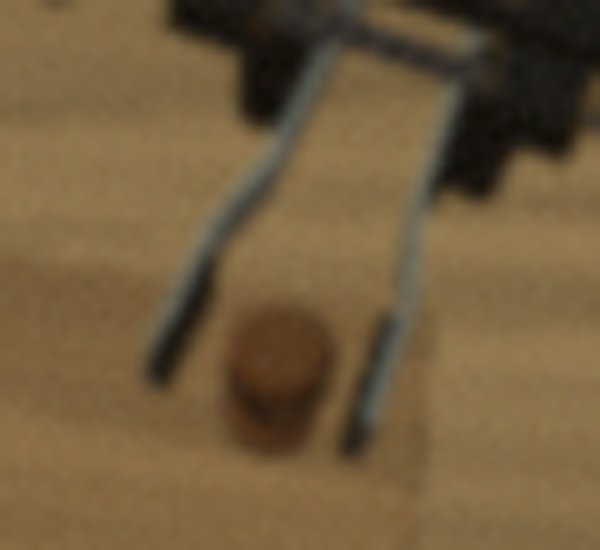

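>>> send_rows(force=20, motion=[[[0,0,0,0,0.07,0,0.08],[0,0,0,0,0,0,0.14],[0,0,0,0,0,0,0.2],[0,0,0,0,0,0,0.25],[0,0,0,0,0,0,0.35]]])

```text
clock: 11.22
tool_pos: [0.5324, 0.2666, 0.0533]
eef_rot: [-0.699, 0.11, -0.109, 0.699]
contact_force: [-0.7, 0.3, -0.5]
opening: 0.391
```

>>> send_rows(motion=[[[0,0,0,0,0,0,0.6],[0,0,0,0,0,0,0.8],[0,0,0,0,0,0,0.8],[0,0,0,0,0,0,0.8],[0,0,0,0,0,0,0.8]]])

```text
clock: 11.63
tool_pos: [0.5327, 0.2664, 0.0533]
eef_rot: [-0.698, 0.11, -0.11, 0.699]
contact_force: [-0.5, -0.2, -0.4]
opening: 0.386
```

Run:
```python
from h import *
s=get_state();print(s['tool_pos'],s['clock'],s['opening']*88,s['contact_force'],s['moment'])
im=snap('side','s8')[0][145:195,205:265,::-1];cv2.imwrite('pics/s8c.png',cv2.resize(im,None,fx=12,fy=12,interpolation=cv2.INTER_CUBIC))
im=snap('scene','n8')[0][200:255,290:350,::-1];cv2.imwrite('pics/n8c.png',cv2.resize(im,None,fx=10,fy=10,interpolation=cv2.INTER_CUBIC))
```

```text
[0.53266885 0.26637272 0.05333857] 11.6333 33.92859267425824 [-0.49634846 -0.1990605  -0.39627256] [ 0.01132537 -0.04292184 -0.02090403]
```

View pics/s8c.png

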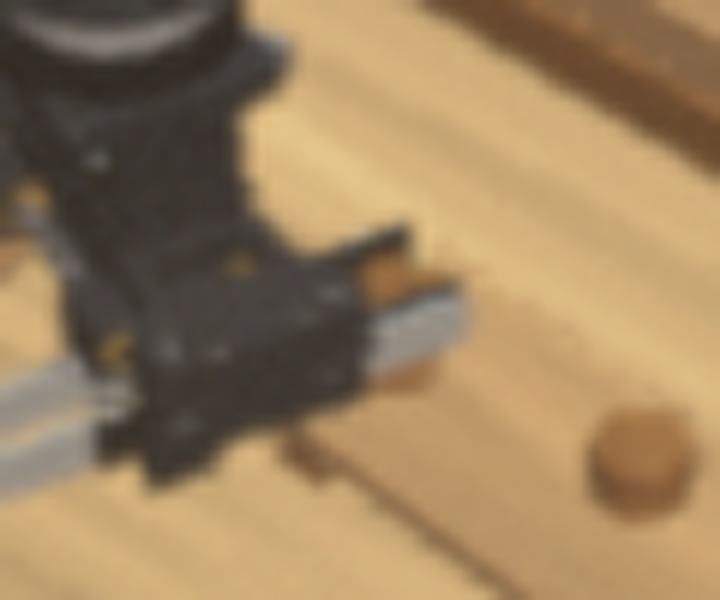

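View pics/n8c.png

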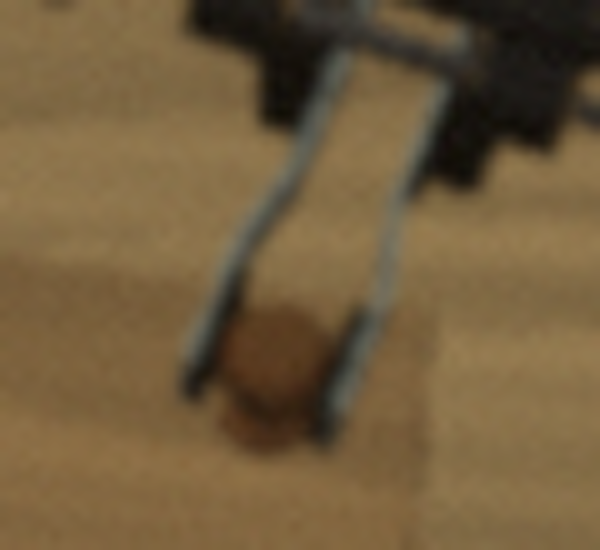

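>>> send_rows(force=28, motion=[[[0,0,0,0,0,0,0.8],[0,0,0,0,0,0,0.8],[0,0,0,0,-0.1,0,0.8],[0,0,0,0,-0.2,0,0.8],[0,0,0,0,-0.3,0,0.8]]])

```text
clock: 12.15
tool_pos: [0.5324, 0.2661, 0.0653]
eef_rot: [0.699, -0.11, 0.109, -0.698]
contact_force: [-0.8, 0.6, -0.6]
opening: 0.383
```

>>> send_rows(motion=[[[0,0,0,0,-0.4,0,0.8],[0,0,0,0,-0.4,0,0.8],[0,0,0,0,-0.4,0,0.8],[0,0,0,0,-0.4,0,0.8],[0,0,0,0,-0.4,0,0.8]]])

```text
clock: 12.57
tool_pos: [0.5328, 0.2664, 0.1065]
eef_rot: [-0.698, 0.11, -0.11, 0.699]
contact_force: [-0.8, -0.7, -1.0]
opening: 0.382
```

>>> send_rows(motion=[[[0,0,0,0,-0.4,0,0.8],[0,0,0,0,-0.4,0,0.8],[0,0,0,0,-0.4,0,0.8],[0,0,0,0,-0.4,0,0.8],[0,0,0,0,-0.4,0,0.8]]])

```text
clock: 12.98
tool_pos: [0.5326, 0.2663, 0.1461]
eef_rot: [-0.699, 0.11, -0.11, 0.699]
contact_force: [0.8, 0.7, -0.9]
opening: 0.389
```

>>> send_rows(motion=[[[0,0,0,0,-0.4,0,0.8],[0,0,0,0,-0.4,0,0.8],[0,0,0,0,-0.2,0,0.8],[0,0,0,0,-0.1,0,0.8],[0,0,0,0,0,0,0.8]]])

```text
clock: 13.4
tool_pos: [0.5328, 0.2665, 0.1678]
eef_rot: [-0.698, 0.11, -0.11, 0.699]
contact_force: [0.5, -0.6, -0.8]
opening: 0.383
```

Run:
```python
from h import *
s=get_state();print(s['tool_pos'],s['clock'],s['opening']*88,s['contact_force'],s['moment'])
im=snap('side','s9')[0][110:220,190:310,::-1];cv2.imwrite('pics/s9c.png',cv2.resize(im,None,fx=6,fy=5.4,interpolation=cv2.INTER_CUBIC))
im=snap('scene','n9')[0][180:280,220:360,::-1];cv2.imwrite('pics/n9c.png',cv2.resize(im,None,fx=5.5,fy=5.5,interpolation=cv2.INTER_CUBIC))
```

```text
[0.53284734 0.26646054 0.16779148] 13.4 33.722108175101944 [ 0.54616402 -0.58452784 -0.81892614] [-0.01773554  0.06613729  0.05056938]
```

View pics/s9c.png

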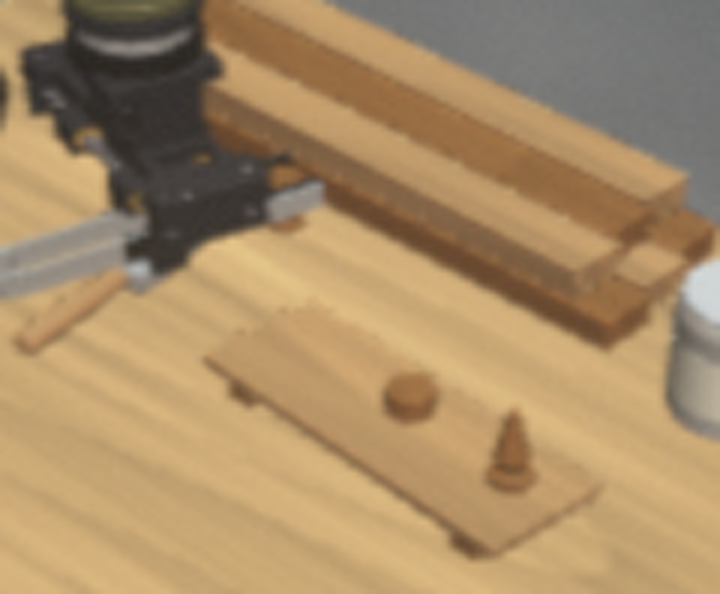

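View pics/n9c.png

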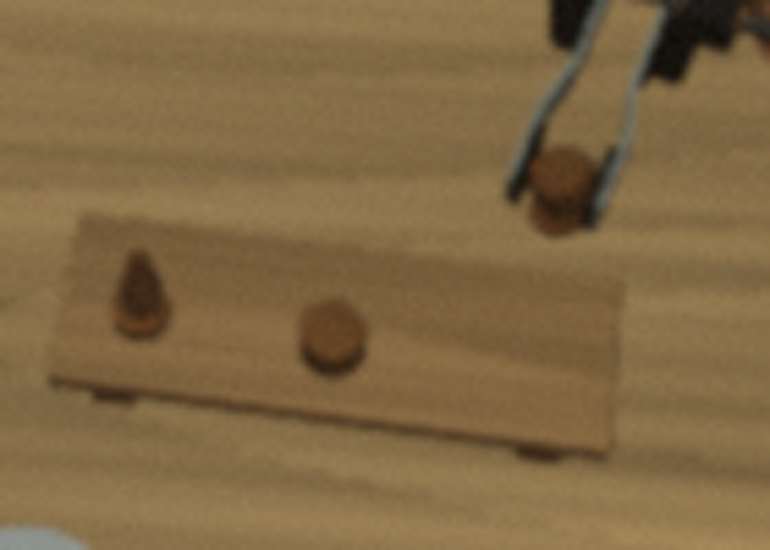

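>>> send_rows(motion=[[[0,0,0,0,0,0,0.8],[0,0,0,0,0,0,0.8],[0,0,0,0,0,0,0.8],[0,0,0,0,0,0,0.8],[0,0,0,0,0,0,0.8]]])

```text
clock: 13.92
tool_pos: [0.5326, 0.2663, 0.1672]
eef_rot: [0.699, -0.11, 0.11, -0.699]
contact_force: [0.8, 0.3, -1.7]
opening: 0.387
```

Run:
```python
from h import *
s=get_state();print(s['tool_pos'],s['clock'],s['opening']*88,np.abs(s['qd']).max())
b=snap('scene','n10')[0];a=load('scene0')[0]
d=cv2.absdiff(a,b).max(2); m=(cv2.GaussianBlur(d,(5,5),0)>25).astype(np.uint8)
n,_,st,_=cv2.connectedComponentsWithStats(m); print(st[1:][st[1:,4]>15])
im=b[180:235,290:350,::-1];cv2.imwrite('pics/n10c.png',cv2.resize(im,None,fx=10,fy=10,interpolation=cv2.INTER_CUBIC))
```

```text
[0.53260831 0.26631048 0.16717681] 13.9167 34.03936400810724 0.002670518009959811
[[  215     0     8    21   102]
 [  296     0    55     6   195]
 [  430     0    82    92  3245]
 [  237     5    19     9   120]
 [  294     5    95   191 10484]
 [  267     7     3    11    27]
 [   99   166    58    67   823]
 [  311   193    22    30   294]
 [  312   231    12    15   153]]
```

View pics/n10c.png

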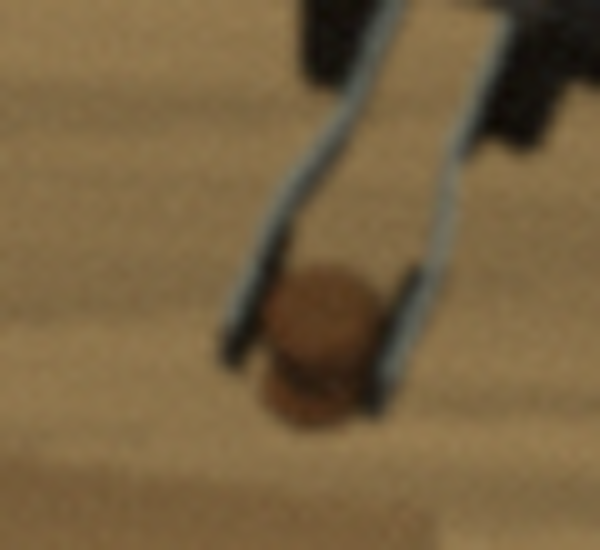

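```bash
python3 -c "
from plant import job; print(job.finish_job())"
```

```text
the job is handed in; nothing more can be done
None
```

I took the steel tongs off their rest and squeezed them shut on the knob's head. I then lifted it and handed the job in at about 14 s, with the gripper still holding the tongs and the knob up in the jaws. `finish_job` gives no verdict, so I can't confirm it passed.

**Last checks:**
- **Height:** the tool rose about 114 mm after the jaws closed. That puts the knob's middle about 13 cm above the board and its foot about 11 cm clear.
- **Pose and hold:** in the last scene picture the knob looks upright between both jaws. The gripper held steady at about 34 mm at a 28 N setting, and the joints were practically still.
- **Bench:** the before-and-after scene comparison changed only at the arm, the tongs' old place and the knob.
- **Sanding block:** the arm's changed area covers it in that comparison, so I could not confirm it directly. I planned the moves to stay clear of it.

**Disagreement:** the wrist camera read points about 5 mm shorter in x than the scene and side cameras. I set the final approach by the scene and side views of the jaws and knob, and the jaws closed well centred.

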